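Plug the waiting dental handpiece into its port of the care unit

ROBOT

A 7-joint arm with a two-finger parallel gripper is mounted at the origin on a cart in front of the work surface, level with it; the furniture and walls round the work are solid. World frame = base frame: x ahead of the robot, y to its left, z up, the work surface at z = 0. Lengths are in m, angles in rad, forces in N, time in s.
With the tool pointing down it reaches from about 0.35 to 0.9 m from the base axis. Payload 8.1 kg.
Tool frame: the origin (TCP) lies midway between the tips of the shut fingers; the grasp point (between the pads) lies 19 mm behind it; z points along the fingers, y is the line along which they close (so a half turn about z gives the same grasp; the last joint's range is limited). The gripper opens to 92 mm and grips with 3 to 60 N. Pads are 19 mm wide; open, the fingers measure 130 mm over their backs; the gripper's body (75 mm by 190 mm) begins 47 mm behind the grasp point.
Start: joints at [-1.304, 0.434, 0.025, 1.573, -0.012, 1.134, -0.075], TCP at [0.226, 0.583, 0.227] pointing down, gripper open.
Joint ranges: [-2.62, 2.62], [-0.44, 2.09], [-1.27, 1.32], [0.08, 2.57], [-1.32, 4.46], [0.12, 2], [-2.74, 2.74]. Speed limits (rad/s): [2.22, 2.22, 3.01, 3.01, 3.14, 3.14, 3.14].

INTERFACE

Orientations are given as a rotation vector (axis times angle).
In Python, from cell import arm gives the robot as it stands.
- The arm moves only by the tool carry_out, never from a script. Its arguments are lists of equal length, an entry for each row: "claw": the finger opening in cm, from 0 to 9.18; "delta_pos": the shift along the tool's x, y, z in cm, a list of three; "angular": the turn, a rotation vector about the tool's x, y, z in rad, a list of three. In form: {"claw": [claw, ...], "delta_pos": [[dx, dy, dz], ...], "angular": [[ax, ay, az], ...]}. A call has 1 to 20 rows; each row shifts and turns the commanded pose from where the row before left it, along the tool's axes as they then stand; what a row does not reach is not made up. A row lasts 1/10 s, in which the tool goes at most 50 mm and 8.59 degrees, less where a joint would pass 70% of its speed; a pose out of reach is approached as far as the arm can. A call with a gripper value outside its range is refused whole. The fingers move at their own pace and stop on an object; "force" is the grip in N (left out, the last holds). Time passes only in rows, so rows that do not move let the fingers close. It gives the time, the measured TCP pose, the force, the opening and the grip force at its end, in the units of the state.
- arm.observe(): the state, without advancing time (a new reading comes with each control period).
- arm.get_image(name): name is "side" or "top" or "wrist"; returns a dict with "frame" (400x640x3 uint8, red, green, blue), "mtx" (3x3 intrinsics, pixels), "T" (4x4, takes a point from camera to world coordinates). Camera axes: x right, y down, z forward; pixel columns grow to the right and rows downward; lengths in m; the calibration is good to about 2 mm. A picture is of the moment at which its call begins. There is no depth.
- arm.sign_off(): hands the job in; it is judged then, once.
Trained networks look in a picture, given as the dict that the camera call returned (one of the last four; its "shot" number tells which), for a name from the list of things; names that differ only in an ending like _2 or _b are one class to them, and where a whole thing is asked for, a point or a joint stands for the part that bears it (a point fixed in the world has none). Each returns a list of dicts, best first, with "conf" (0 to 1); they miss things now and then, are a little off and sometimes report something else, mostly with a low value. They report only what shows in the picture. A call takes as long as a camera call. They do not tell look-alikes from the thing itself.
- arm.look_for(label, picture): "centre" ([column, row] as shares, 0 to 1, of the picture: columns of its width, rows of its height, amid what is visible of it).
- arm.trace(label, picture): "region" (400x640 bool, what is visible of it) and "centre" ([column, row] as shares, 0 to 1, of the picture: columns of its width, rows of its height, amid what is visible of it).
- arm.place_of(label, picture): "centre" ([column, row] as shares, 0 to 1, of the picture: columns of its width, rows of its height: a listed point, or the origin of a listed thing).
The state is a dict: "clock": time; "joints": joint angles; "dq": joint speeds; "joint_efforts": joint torques, N m; "position": TCP position; "ee_rot": TCP orientation; "force": force on the tool from outside, world axes, zero at the start; "ft_torque": the same for the moment, N m; "width": opening from 0.0 (shut) to 1.0 (fully open); "gripper_force": force on a finger pad.
Only numpy, scipy, OpenCV 4.12 (cv2) and the standard library are available. Lean on these libraries where they do the work, as an engineer would, in place of code of your own. Each camera call takes 0.05 s, during which the arm holds its last target. There are 200 camera calls.

TASK

The handpiece that stands by itself in the single stand is due for oiling: lift it out and load it, tail down, into the care unit, in the port of the graded row that matches the diameter of its tail. Press lightly and turn it until you feel its key drop into the drive dog at the bottom, stop turning, and push it gently home so that its collar sits flat on the deck; then let go. Never force it against the unit, and leave the two handpieces in the double stand and the other things where they are.

Things in the scene. Friction and masses are not known exactly. Their poses are not given: they have to be found in the camera images.
- handpiece_16: Loose steel handpiece, 75 g. Origin: underside centre of its collar (34 mm wide, 4 thick), z up. Below: tail 16 mm across, 22 long, foot chamfered 2; then a cross key 8 mm long, 13 across, two 3 mm blades along own x and y. Above: round grip 16 mm across, 4 to 40 mm above the origin, then a thin neck and head leaning 12 mm to own +x, top at 70 mm. Grip the round part, fingers closing along own y.
- handpiece_19: Loose steel handpiece, 75 g. Origin: underside centre of its collar (34 mm wide, 4 thick), z up. Below: tail 19 mm across, 22 long, foot chamfered 2; then a cross key 8 mm long, 16 across, two 3 mm blades along own x and y. Above: round grip 19 mm across, 4 to 40 mm above the origin, then a thin neck and head leaning 12 mm to own +x, top at 70 mm. Grip the round part, fingers closing along own y.
- handpiece_22: Loose steel handpiece, 75 g. Origin: underside centre of its collar (34 mm wide, 4 thick), z up. Below: tail 22 mm across, 22 long, foot chamfered 2; then a cross key 8 mm long, 19 across, two 3 mm blades along own x and y. Above: round grip 22 mm across, 4 to 40 mm above the origin, then a thin neck and head leaning 12 mm to own +x, top at 70 mm. Grip the round part, fingers closing along own y.
- care_unit: Fixed white countertop unit. Origin at worktop height under the middle of the row of ports; x to its back, y along the row. Aluminium deck 100 (x) by 190 mm (y), top 70 mm up; ports 42 mm apart, growing from own +y to -y: 16, 19, 22, 25 mm (y = +63, +21, -21, -63 mm). Console behind, from x = 56 mm, 97 mm high, caps to 107 mm. Over 40 N between handpiece and unit is forcing it.
- port_16 (a point): Mouth of the 16 mm port: centre of the bore at the deck's top (70 mm above the worktop), z up. Bore 17 mm across, 1.5 mm chamfer, straight for 24 mm down to the top of its drive dog. Each dog has a cross slot, 4.5 mm wide and 9 deep, for the key. It is locked against turning and stands at any angle, new each time and not reported; the slot repeats every 90 degrees.
- port_19 (a point): Mouth of the 19 mm port: centre of the bore at the deck's top (70 mm above the worktop), z up. Bore 20 mm across, 1.5 mm chamfer, straight for 24 mm down to the top of its drive dog. Each dog is sprung: it yields 3 mm down, from 2.5 N to 5.5 N, then is solid. The key enters within about 0.1 rad of the slot's line.
- port_22 (a point): Mouth of the 22 mm port: centre of the bore at the deck's top (70 mm above the worktop), z up. Bore 23 mm across, 1.5 mm chamfer, straight for 24 mm down to the top of its drive dog. Key and slot not in line: the collar stays 2.5 to 6 mm above the deck. In line: the dog springs up round the key, the push fades, the collar can reach the deck, and the handpiece turns no further.
- port_25 (a point): Mouth of the 25 mm port: centre of the bore at the deck's top (70 mm above the worktop), z up. Bore 26 mm across, 1.5 mm chamfer, straight for 24 mm down to the top of its drive dog. No handpiece here belongs in it.
- single_stand_place (a point): Fixed single stand: steel plate 62 by 62 mm, top 50 mm above the worktop, on wire legs; this is the centre of its 23.5 mm hole at the plate's top. The handpiece to be loaded (any of the three) hangs here by its collar, tail through the hole.
- double_stand_place0 (a point): Fixed double stand: steel plate 62 by 117 mm, top 50 mm above the worktop, two such holes 55 mm apart, holding the two handpieces that stay; centre of the first hole at the plate's top.
- double_stand_place1 (a point): Centre of the second hole of the double stand, at the plate's top.
- timer: Loose bystander: white kitchen-type timer, 42 x 60 x 56 mm; origin under its middle. Leave it.
- bond_bottle: Loose bystander: small dark dropper bottle with a white cap, 23 mm across, 55 mm high, left of the unit; origin under its middle. Leave it.
Things that resemble listed ones, but are neither listed nor needed, are in the scene too. Leave any orange look-alike of the handpiece_19 alone.

How it is judged:
By the outcome, as a careful person would: the job done as asked, in the order asked, and still so for the second after the job is handed in, with the robot touching nothing.
It also fails if it takes over 51 s, if anything falls off the work surface, if the arm or the gripper's body presses on something with over 40 N, if the wrist force passes 120 N, or if a joint passes its speed limit or range.

## Working session

There is one attempt and no reset: what is moved stays moved. The work goes in short steps, Python scripts to look and compute and a tool call to move; the robot and the scene stay as the last step left them, time stands still between calls to the robot, and variables do not carry over. Pictures are saved under pics/ and viewed, at most 10 in all, crops included, and the job is handed in when it is done.

Besides the shell and the picture viewer there is one more tool, called after "Emit:" by a JSON object that holds its "api" and its "payload". carry_out: Moves the arm, as the interface text tells. Its arguments: {"type":"object","properties":{"claw":{"type":"array","items":{"type":"number"}},"delta_pos":{"type":"array","items":{"type":"array","items":{"type":"number"}}},"angular":{"type":"array","items":{"type":"array","items":{"type":"number"}}},"force":{"type":"number"}},"required":["claw","delta_pos","angular"]}

```bash
mkdir -p pics; cat > h.py <<'E'
import numpy as np,cv2
from cell import arm
from scipy.spatial.transform import Rotation as R
def ray(p,c):
    u=np.array([c[0]*640,c[1]*400,1.]);d=p["T"][:3,:3]@(np.linalg.inv(p["mtx"])@u);return p["T"][:3,3],d
def onz(p,c,z):
    o,d=ray(p,c);return o+d*(z-o[2])/d[2]
def save(p,n): cv2.imwrite(f"pics/{n}.png",p["frame"][:,:,::-1])
E
python3 - <<'E'
from h import *
s=arm.observe();print(s)
t=arm.get_image("top");save(t,"top1")
sd=arm.get_image("side");save(sd,"side1")
Z=dict(port_16=.07,port_19=.07,port_22=.07,port_25=.07,single_stand_place=.05,double_stand_place0=.05,double_stand_place1=.05,handpiece_16=.05,handpiece_19=.05,handpiece_22=.05,care_unit=0)
for n,p in (("top",t),("side",sd)):
    print(n,p["T"][:3,3].round(3))
    for k,z in Z.items():
        for r in arm.place_of(k,p)[:3]: print(k,round(r["conf"],2),(np.array(r["centre"])*[640,400]).round(1),onz(p,r["centre"],z).round(4))
a=np.hstack([t["frame"]]);
E
```

```text
{'clock': 0.0, 'joints': array([-1.30360336,  0.43517858,  0.02498363,  1.57410924, -0.01162332,
        1.13397949, -0.07509772]), 'dq': array([ 0.00114445,  0.00126211,  0.00057629, -0.00140428,  0.00055227,
        0.0004433 ,  0.00018084]), 'joint_efforts': array([-2.32982835e-03, -6.67852306e+01,  9.83619355e-01, -3.14472306e+01,
       -6.07019663e-02,  4.29723586e-02,  1.41685241e-04]), 'position': array([0.22575637, 0.58225487, 0.22596797]), 'ee_rot': array([-5.77670380e-01, -3.08786123e+00,  2.38892476e-03]), 'force': array([ 0.08483865, -0.38415613,  0.61797955]), 'ft_torque': array([-0.04499376,  0.04968273, -0.00370566]), 'gripper_force': 0.0, 'width': 1.0000204650072664}
top [0.383 0.131 1.073]
port_16 0.87 [407.9 190.2] [ 0.5703 -0.0801  0.07  ]
port_16 0.7 [393.  187.7] [ 0.5762 -0.0459  0.07  ]
port_16 0.67 [372.9 186.1] [0.5799 0.0006 0.07  ]
port_19 0.87 [407.9 190.2] [ 0.5703 -0.0801  0.07  ]
port_19 0.7 [393.  187.7] [ 0.5762 -0.0459  0.07  ]
port_19 0.67 [372.9 186.1] [0.5799 0.0006 0.07  ]
port_22 0.87 [407.9 190.2] [ 0.5703 -0.0801  0.07  ]
port_22 0.7 [393.  1
[... 2079 characters left out ...]
82.7] [0.595 0.327 0.05 ]
double_stand_place1 0.78 [306.9 305.1] [0.5803 0.3755 0.05  ]
double_stand_place1 0.67 [315. 167.] [ 0.5843 -0.0314  0.05  ]
handpiece_16 0.81 [349.3 216.5] [0.505  0.1458 0.05  ]
handpiece_16 0.76 [299.  281.6] [0.5973 0.3246 0.05  ]
handpiece_16 0.73 [252.8 274.8] [0.6823 0.3117 0.05  ]
handpiece_19 0.81 [349.3 216.5] [0.505  0.1458 0.05  ]
handpiece_19 0.76 [299.  281.6] [0.5973 0.3246 0.05  ]
handpiece_19 0.73 [252.8 274.8] [0.6823 0.3117 0.05  ]
handpiece_22 0.81 [349.3 216.5] [0.505  0.1458 0.05  ]
handpiece_22 0.76 [299.  281.6] [0.5973 0.3246 0.05  ]
handpiece_22 0.73 [252.8 274.8] [0.6823 0.3117 0.05  ]
care_unit 0.76 [319.1 175.7] [ 0.5759 -0.065   0.    ]
```

View pics/top1.png

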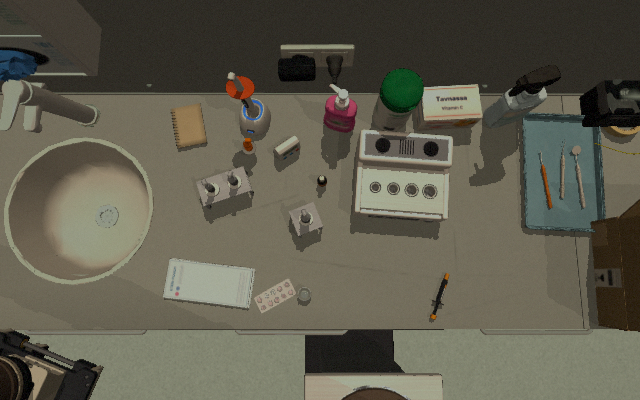

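View pics/side1.png

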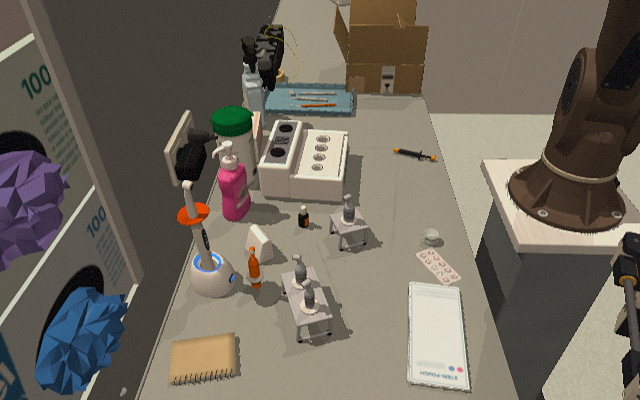

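The top view shows the single stand at about (306,217), the double stand at about (222,185), and the ports from (376,187) to (430,191), left to right 16 to 25. The side view agrees, with the lone handpiece at (349,215). I'll move above the single stand for a close look.

Emit:
{"api": "carry_out", "payload": {"claw": [9.18, 9.18, 9.18, 9.18, 9.18, 9.18, 9.18, 9.18, 9.18, 9.18, 9.18, 9.18, 9.18, 9.18, 9.18, 9.18], "delta_pos": [[-2.7, -2.0, 0], [-2.7, -2.0, 0], [-2.7, -2.0, 0], [-2.7, -2.0, 0], [-2.7, -2.0, 0], [-2.7, -2.0, 0], [-2.7, -2.0, 0], [-2.7, -2.0, 0], [-2.7, -2.0, 0], [-2.7, -2.0, 0], [-2.7, -2.0, 0], [-2.7, -2.0, 0], [-2.7, -2.0, 0], [-2.7, -2.0, 0], [0, 0, 0], [0, 0, 0]], "angular": [[0, 0, 0], [0, 0, 0], [0, 0, 0], [0, 0, 0], [0, 0, 0], [0, 0, 0], [0, 0, 0], [0, 0, 0], [0, 0, 0], [0, 0, 0], [0, 0, 0], [0, 0, 0], [0, 0, 0], [0, 0, 0], [0, 0, 0], [0, 0, 0]]}}

```text
clock: 2.8
position: [0.4774, 0.1845, 0.2268]
ee_rot: [0.581, 3.087, 0.0]
force: [-0.1, -0.7, -0.4]
width: 1.0
gripper_force: 0.0
```

```bash
python3 - <<'E'
from h import *
s=arm.observe();print(s['position'],s['ee_rot'])
w=arm.get_image("wrist");save(w,"w1")
Rt=R.from_rotvec(s['ee_rot']).as_matrix()
print("cam in tool",Rt.T@(w["T"][:3,3]-s['position']),(Rt.T@w["T"][:3,:3]).round(3).tolist(),w["mtx"][0,0])
for k,z in dict(port_22=.07,single_stand_place=.05,handpiece_19=.05).items():
    for r in arm.place_of(k,w)[:4]: print(k,round(r["conf"],2),(np.array(r["centre"])*[640,400]).round(1),onz(w,r["centre"],z).round(4))
E
```

```text
[0.47740307 0.18446307 0.22678992] [5.80810422e-01 3.08737080e+00 2.61915540e-04]
cam in tool [ 0.07139858 -0.00077365 -0.15823443] [[0.0, -0.964, -0.265], [1.0, 0.0, 0.0], [-0.0, -0.265, 0.964]] 325.07486576132595
port_22 0.6 [204.5 324.6] [ 0.5759 -0.0027  0.07  ]
single_stand_place 0.86 [312.8 214.4] [0.5053 0.156  0.05  ]
handpiece_19 0.83 [310.7 217.7] [0.508  0.1524 0.05  ]
handpiece_19 0.72 [489.2 233.8] [0.5965 0.3284 0.05  ]
```

View pics/w1.png

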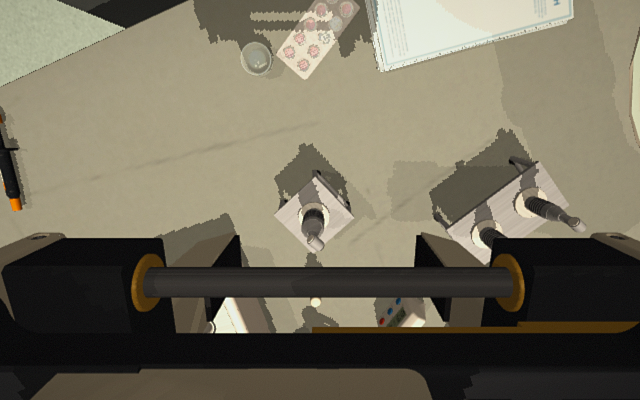

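The wrist view shows the lone handpiece at (312,222) with its head at (316,243). I'll get a magnified crop for its yaw.

```bash
python3 - <<'E'
from h import *
a=cv2.imread("pics/w1.png")[165:265,262:362];b=cv2.imread("pics/top1.png")[190:245,280:335];c=cv2.imread("pics/side1.png")[185:255,315:385]
f=lambda x:cv2.resize(x,(400,400),interpolation=cv2.INTER_CUBIC)
d=np.hstack([f(a),f(c)]);cv2.imwrite("pics/c1.png",d)
w=arm.get_image("wrist");s=arm.observe()
for k in ("handpiece_16","handpiece_22"):
  for r in arm.trace(k,w)[:1]:
    m=r["region"];ys,xs=np.where(m);print(k,r["conf"],xs.min(),xs.max(),ys.min(),ys.max())
    for y in range(ys.min(),ys.max()+1,2): q=np.where(m[y])[0];print(y,q.min(),q.max(),end='; ')
def pj(p,X):
    q=p["mtx"]@(np.linalg.inv(p["T"])@np.append(X,1))[:3];return (q[:2]/q[2]).round(1)
for z in (.05,.054,.09,.12): print(z,pj(w,[.507,.154,z]))
E
```

```text
handpiece_16 0.65 512 583 189 234
189 528 531; 191 522 537; 193 520 540; 195 518 542; 197 516 543; 199 515 544; 201 514 544; 203 513 545; 205 513 549; 207 512 553; 209 512 557; 211 513 560; 213 514 562; 215 516 564; 217 519 566; 219 542 569; 221 546 576; 223 551 578; 225 562 580; 227 566 582; 229 568 583; 231 571 582; 233 573 580; handpiece_22 0.65 512 583 189 234
189 528 531; 191 522 537; 193 520 540; 195 518 542; 197 516 543; 199 515 544; 201 514 544; 203 513 545; 205 513 549; 207 512 553; 209 512 557; 211 513 560; 213 514 562; 215 516 564; 217 519 566; 219 542 569; 221 546 576; 223 551 578; 225 562 580; 227 566 582; 229 568 583; 231 571 582; 233 573 580; 0.05 [310.4 217.7]
0.054 [310.2 218.9]
0.09 [308.3 230.8]
0.12 [306.4 242.9]
```

View pics/c1.png

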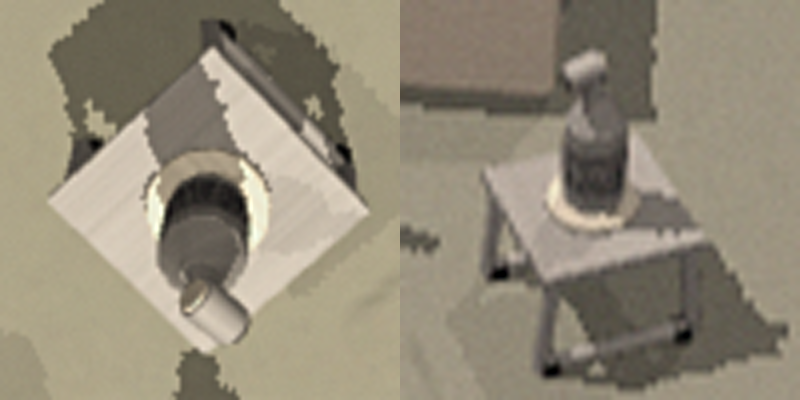

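Emit:
{"api": "carry_out", "payload": {"claw": [6, 6, 6, 6, 6, 6, 6, 6, 6, 6, 6, 6], "delta_pos": [[-2.0, -0.8, 0], [-1.9, -0.8, 0], [0, 0, 0.6], [0, 0, 0.8], [0, 0, 0.8], [0, 0, 0.8], [0, 0, 0.8], [0, 0, 0.8], [0, 0, 0.8], [0, 0, 0.8], [0, 0, 0.5], [0, 0, 0]], "angular": [[0, 0, 0], [0, 0, 0], [0, 0, -0.11], [0, 0, -0.11], [0, 0, -0.11], [0, 0, -0.11], [0, 0, -0.11], [0, 0, -0.11], [0, 0, -0.11], [0, 0, -0.11], [0, 0, 0], [0, 0, 0]]}}

```text
clock: 4.35
position: [0.5073, 0.1561, 0.1591]
ee_rot: [0.788, -3.04, 0.0]
force: [0.1, 0.0, 0.0]
width: 0.653
gripper_force: 0.0
```

```bash
python3 - <<'E'
from h import *
w=arm.get_image("wrist");save(w,"w2");s=arm.observe();print(s['position'],s['ee_rot'],s['joints'].round(2))
def pj(p,X):
    q=p["mtx"]@(np.linalg.inv(p["T"])@np.append(X,1))[:3];return (q[:2]/q[2]).round(1)
for z in (.05,.054,.09,.12): print(z,pj(w,[.508,.156,z]))
for k,z in dict(single_stand_place=.05,handpiece_19=.05).items():
    for r in arm.place_of(k,w)[:2]: print(k,round(r["conf"],2),(np.array(r["centre"])*[640,400]).round(1),onz(w,r["centre"],z).round(4))
E
```

```text
[0.50752319 0.15611445 0.15960978] [ 7.88297228e-01 -3.04053212e+00  4.71699362e-05] [-0.44  0.35  0.05  1.89 -0.02  0.9   1.7 ]
0.05 [327.2 199.4]
0.054 [327.2 200.7]
0.09 [327.2 213.7]
0.12 [327.2 227.8]
handpiece_19 0.92 [328.  199.3] [0.5076 0.1565 0.05  ]
```

View pics/w2.png

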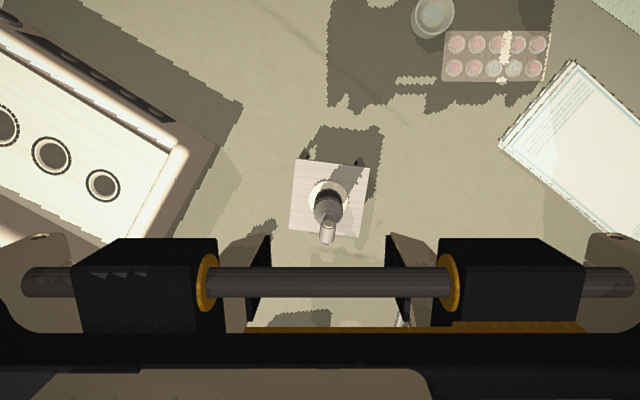

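The handpiece is at (328,199), centred between the fingers, and its head points along the tool's -x as wanted. The ports also show, at (103,185) and (51,155). I'll descend and grip.

Emit:
{"api": "carry_out", "payload": {"claw": [6, 6, 6, 6, 6, 6, 5, 3, 1, 1, 1, 1, 1], "delta_pos": [[0, 0, 2], [0, 0, 2], [0, 0, 2], [0, 0, 2], [0, 0, 1.5], [0, 0, 0.5], [0, 0, 0], [0, 0, 0], [0, 0, 0], [0, 0, 0], [0, 0, 0], [0, 0, 0], [0, 0, 0]], "angular": [[0, 0, 0], [0, 0, 0], [0, 0, 0], [0, 0, 0], [0, 0, 0], [0, 0, 0], [0, 0, 0], [0, 0, 0], [0, 0, 0], [0, 0, 0], [0, 0, 0], [0, 0, 0], [0, 0, 0]], "force": 30}}

```text
clock: 5.8
position: [0.5079, 0.1561, 0.0601]
ee_rot: [-0.792, 3.039, 0.0]
force: [-1.1, -0.1, 4.7]
width: 0.235
gripper_force: 30.0
```

```bash
python3 - <<'E'
from h import *
s=arm.observe();print(s['position'],s['width']*91.8,s['width']*92,s['gripper_force'],s['force'])
E
```

```text
[0.5079274  0.15613101 0.06009621] 21.618852436380664 21.665952332756223 30.00076582276263 [-1.08801626 -0.09817848  4.70742283]
```

The opening is 21.65 mm, so this is handpiece_22 and it goes in port_22. I'll lift and carry it there.

Emit:
{"api": "carry_out", "payload": {"claw": [1, 1, 1, 1, 1, 1, 1, 1, 1, 1, 1, 1, 1, 1, 1, 1, 1, 1], "delta_pos": [[0, 0, -1], [0, 0, -2], [0, 0, -3], [0, 0, -4], [0, 0, -4], [0.3, -1.5, 0], [0.6, -2.5, 0], [0.7, -3, 0], [0.8, -3, 0], [0.8, -3, 0], [0.8, -3, 0], [0.8, -3, 0], [0.6, -2.5, 0], [0.4, -1.5, 0], [0.2, -1.0, 0], [0, 0, 0], [0, 0, 0], [0, 0, 0]], "angular": [[0, 0, 0], [0, 0, 0], [0, 0, 0], [0, 0, 0], [0, 0, 0], [0, 0, 0], [0, 0, 0], [0, 0, 0], [0, 0, 0], [0, 0, 0], [0, 0, 0], [0, 0, 0], [0, 0, 0], [0, 0, 0], [0, 0, 0], [0, 0, 0], [0, 0, 0], [0, 0, 0]]}}

```text
clock: 7.6
position: [0.5724, -0.081, 0.1997]
ee_rot: [0.796, -3.039, -0.001]
force: [0.3, -0.4, -0.4]
width: 0.233
gripper_force: 30.0
```

```bash
python3 - <<'E'
from h import *
w=arm.get_image("wrist");save(w,"w3");t=arm.get_image("top");np.savez("w3.npz",mtx=w["mtx"],T=w["T"]);s=arm.observe();print(s['position'],s['ee_rot'],s['joints'].round(2),s['force'],s['width']*92)
def pj(p,X):
    q=p["mtx"]@(np.linalg.inv(p["T"])@np.append(X,1))[:3];return (q[:2]/q[2]).round(1)
p=s['position']
for dz in (0,-.010,-.032,-.04): print(dz,pj(w,p+[0,0,dz]))
for r in arm.place_of("port_22",w)[:5]: print(round(r["conf"],2),(np.array(r["centre"])*[640,400]).round(1),onz(w,r["centre"],.07).round(4))
for r in arm.place_of("handpiece_22",w)[:5]: print('hp',round(r["conf"],2),(np.array(r["centre"])*[640,400]).round(1),onz(w,r["centre"],p[2]-.01).round(4))
E
```

```text
[ 0.57244768 -0.0814299   0.19974906] [-7.95267348e-01  3.03925671e+00  8.10142694e-04] [-0.06  0.38  0.15  1.73 -0.06  1.03  2.19] [-0.22964636 -0.38219891 -0.99794522] 21.727084299299232
0 [327.3 252.1]
-0.01 [327.3 244.6]
-0.032 [327.2 230.5]
-0.04 [327.2 226.2]
0.88 [280.4 166.7] [ 0.5722 -0.1295  0.07  ]
0.81 [322.7 188.9] [ 0.5715 -0.0867  0.07  ]
0.75 [357. 209.] [ 0.5726 -0.0497  0.07  ]
0.56 [396.6 236.3] [ 0.5774 -0.0031  0.07  ]
hp 0.75 [329.4 243.4] [ 0.5713 -0.0807  0.1897]
```

View pics/w3.png

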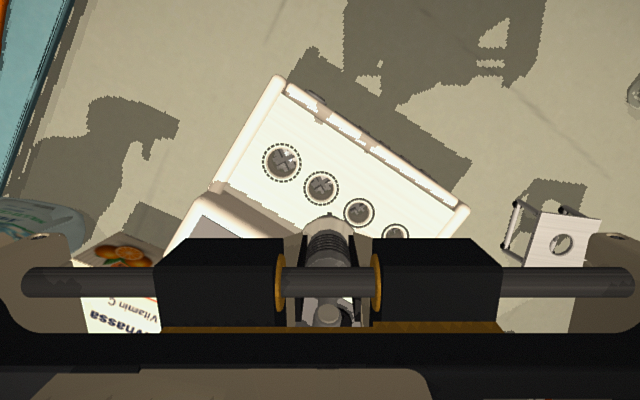

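The wrist view shows port 25 at (282,162), port 22 at (321,188) and port 19 at (359,212), with cross slots visible, plus the held handpiece at column 327. I'll crop for the exact centre and the slot angle.

```bash
python3 - <<'E'
from h import *
im=cv2.imread("pics/w3.png");c=im[140:265,260:400]
cv2.imwrite("pics/c3.png",cv2.resize(c,None,fx=4.5,fy=4.5,interpolation=cv2.INTER_CUBIC))
d=np.load("w3.npz");p={"mtx":d["mtx"],"T":d["T"]}
# rectify deck plane at z=.07, 4 px/mm... bright = aluminium; dark = bore
def pj(X):
    q=p["mtx"]@(np.linalg.inv(p["T"])@np.append(X,1))[:3];return q[:2]/q[2]
x0,y0,s=.60,-.04,.00025
N=400
src=np.float32([pj([x0-a*s,y0-b*s,.07]) for b,a in((0,0),(N,0),(N,N//2),(0,N//2))])
H=cv2.getPerspectiveTransform(np.float32([[0,0],[N,0],[N,N//2],[0,N//2]]),src)
rect=cv2.warpPerspective(im,H,(N,N//2),flags=cv2.WARP_INVERSE_MAP|cv2.INTER_CUBIC)
cv2.imwrite("pics/r3.png",cv2.resize(rect,None,fx=2,fy=2))
g=cv2.GaussianBlur(cv2.cvtColor(rect,cv2.COLOR_BGR2GRAY),(5,5),0)
for c in cv2.findContours((g<170).astype(np.uint8),cv2.RETR_LIST,cv2.CHAIN_APPROX_NONE)[0]:
    if len(c)>100:
        (u,v),(a,b),_=cv2.fitEllipse(c)
        if 40<a and b<140 : print("x",round(x0-v*s,4),"y",round(y0-u*s,4),"axes mm",round(a/4,1),round(b/4,1))
E
```

```text
x 0.5697 y -0.1297 axes mm 23.5 24.8
x 0.5723 y -0.0887 axes mm 21.9 23.0
x 0.5724 y -0.0807 axes mm 15.1 23.4
x 0.5751 y -0.0478 axes mm 17.9 20.6
x 0.5718 y -0.0887 axes mm 30.4 30.7
```

View pics/c3.png

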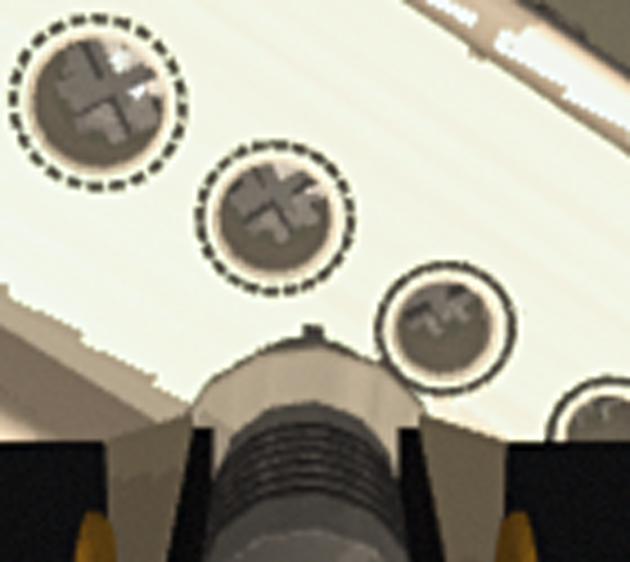

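View pics/r3.png

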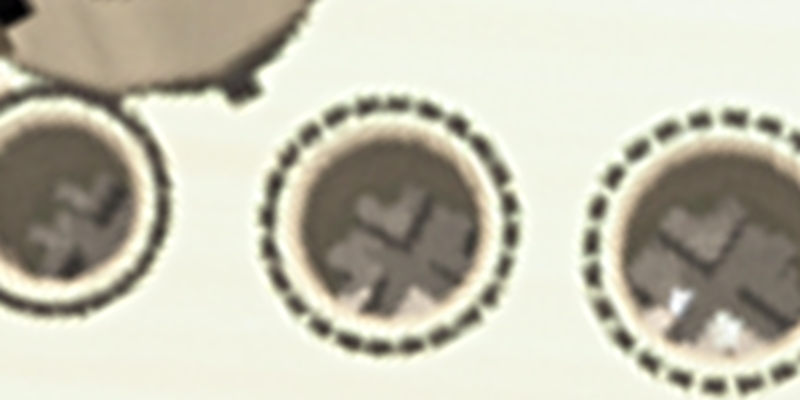

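Port 22 is at about (0.5725, -0.0896). The slot lies about 60° from the key in the tool +z direction, and joint 7 has room that way. I'll pre-turn to well short of it and descend just to the mouth.

Emit:
{"api": "carry_out", "payload": {"claw": [1, 1, 1, 1, 1, 1, 1, 1, 1, 1, 1, 1, 1, 1, 1, 1], "delta_pos": [[0.2, -0.36, 0], [0.2, -0.36, 0], [0, 0, 1], [0, 0, 1], [0, 0, 1], [0, 0, 1], [0, 0, 1], [0, 0, 1], [0, 0, 1], [0, 0, 0.5], [0, 0, 0.5], [0, 0, 0.4], [0, 0, 0.3], [0, 0, 0], [0, 0, 0], [0, 0, 0]], "angular": [[0, 0, 0], [0, 0, 0], [0, 0, 0.1], [0, 0, 0.1], [0, 0, 0.1], [0, 0, 0.1], [0, 0, 0.1], [0, 0, 0.1], [0, 0, 0.1], [0, 0, 0], [0, 0, 0], [0, 0, 0], [0, 0, 0], [0, 0, 0], [0, 0, 0], [0, 0, 0]]}}

```text
clock: 9.4
position: [0.5728, -0.091, 0.113]
ee_rot: [0.297, 3.127, 0.0]
force: [0.1, 0.1, -0.3]
width: 0.231
gripper_force: 30.0
```

```bash
python3 - <<'E'
from h import *
t=arm.get_image("side");w=arm.get_image("wrist");s=arm.observe();print(s['position'],s['ee_rot'],s['joints'].round(2),s['force'])
a=t["frame"][110:190,260:380,::-1];b=w["frame"][120:260,250:410,::-1]
cv2.imwrite("pics/w4.png",np.hstack([cv2.resize(a,(400,267),interpolation=2),cv2.resize(b,(400,267),interpolation=2)]))
E
```

```text
[ 0.57272636 -0.09094514  0.11297092] [2.97565446e-01 3.12698908e+00 1.60551883e-04] [-0.14  0.49  0.29  1.83 -0.18  0.85  1.62] [-0.35220343 -0.18187166 -0.21808035]
```

View pics/w4.png

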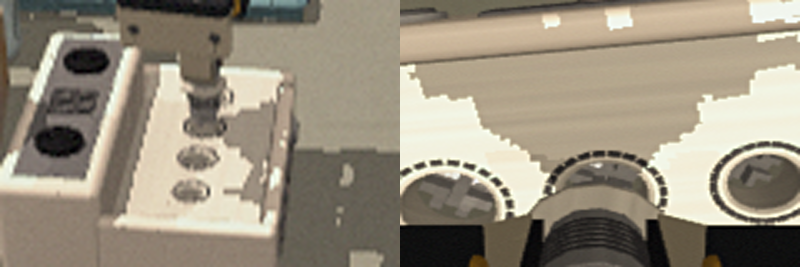

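The port rim sits about 0.8 mm to +tool y of the handpiece centre, so I'll correct that and ease in.

Emit:
{"api": "carry_out", "payload": {"claw": [1, 1, 1, 1, 1, 1, 1], "delta_pos": [[0, 0.1, 0], [0, 0, 0.3], [0, 0, 0.3], [0, 0, 0.3], [0, 0, 0.3], [0, 0, 0], [0, 0, 0]], "angular": [[0, 0, 0], [0, 0, 0], [0, 0, 0], [0, 0, 0], [0, 0, 0], [0, 0, 0], [0, 0, 0]]}}

```text
clock: 10.2
position: [0.5726, -0.0896, 0.1005]
ee_rot: [-0.297, -3.127, -0.001]
force: [-1.4, 1.7, 0.2]
width: 0.234
gripper_force: 30.0
```

Emit:
{"api": "carry_out", "payload": {"claw": [1, 1, 1, 1, 1, 1], "delta_pos": [[0, 0, 0.2], [0, 0, 0.2], [0, 0, 0.2], [0, 0, 0.2], [0, 0, 0], [0, 0, 0]], "angular": [[0, 0, 0], [0, 0, 0], [0, 0, 0], [0, 0, 0], [0, 0, 0], [0, 0, 0]]}}

```text
clock: 10.8
position: [0.5726, -0.0888, 0.0923]
ee_rot: [-0.296, -3.127, -0.002]
force: [0.2, 5.1, 0.4]
width: 0.236
gripper_force: 30.0
```

The bore is pushing toward +y, so I'll yield that way and go on down.

Emit:
{"api": "carry_out", "payload": {"claw": [1, 1, 1, 1, 1, 1], "delta_pos": [[0, 0.12, 0], [0, 0, 0.2], [0, 0, 0.2], [0, 0, 0.1], [0, 0, 0], [0, 0, 0]], "angular": [[0, 0, 0], [0, 0, 0], [0, 0, 0], [0, 0, 0], [0, 0, 0], [0, 0, 0]]}}

```text
clock: 11.4
position: [0.5727, -0.0887, 0.0874]
ee_rot: [-0.298, -3.127, -0.0]
force: [-1.2, 3.7, -2.1]
width: 0.234
gripper_force: 30.0
```

Emit:
{"api": "carry_out", "payload": {"claw": [1, 1, 1, 1, 1], "delta_pos": [[0, 0.06, 0.1], [0, 0, 0.1], [0, 0, 0.1], [0, 0, 0], [0, 0, 0]], "angular": [[0, 0, 0], [0, 0, 0], [0, 0, 0], [0, 0, 0], [0, 0, 0]]}}

```text
clock: 11.9
position: [0.573, -0.0884, 0.0848]
ee_rot: [0.298, 3.127, -0.0]
force: [-2.5, 1.9, 2.5]
width: 0.233
gripper_force: 30.0
```

It's pressing on the sprung dog at about 2.5 N. Now I'll turn it slowly.

Emit:
{"api": "carry_out", "payload": {"claw": [1, 1, 1, 1, 1, 1], "delta_pos": [[0.05, 0, 0.08], [0, 0, 0.04], [0, 0, 0], [0, 0, 0], [0, 0, 0], [0, 0, 0]], "angular": [[0, 0, 0], [0, 0, 0.05], [0, 0, 0.05], [0, 0, 0.05], [0, 0, 0.05], [0, 0, 0]]}}

```text
clock: 12.5
position: [0.5729, -0.0883, 0.0834]
ee_rot: [0.61, 3.081, -0.001]
force: [-0.7, 1.8, 0.4]
width: 0.233
gripper_force: 30.0
```

```bash
python3 -c "
from h import *
s=arm.observe();print(s['force'],s['ft_torque'],s['position'])"
```

```text
[-0.68048259  1.7763556   0.43690345] [0.22401917 0.18894017 0.03386627] [ 0.57286149 -0.08832249  0.08340098]
```

The push faded at TCP z = 0.0834, so the key seems to have dropped in. I'll stop turning and push gently.

Emit:
{"api": "carry_out", "payload": {"claw": [1, 1, 1, 1, 1], "delta_pos": [[0, 0, 0.06], [0, 0, 0.06], [0, 0, 0.06], [0, 0, 0], [0, 0, 0]], "angular": [[0, 0, 0], [0, 0, 0], [0, 0, 0], [0, 0, 0], [0, 0, 0]]}}

```text
clock: 13.0
position: [0.5728, -0.0883, 0.0817]
ee_rot: [0.608, 3.082, -0.0]
force: [0.1, 0.0, 0.3]
width: 0.231
gripper_force: 30.0
```

```bash
python3 -c "
from h import *
s=arm.observe();print(s['force'],s['ft_torque'],s['position'])"
```

```text
[0.14765996 0.0321661  0.28582998] [-0.01168789  0.05089415 -0.01871429] [ 0.5727726  -0.08830275  0.08173869]
```

It's engaged: below the solid stop height with no push. Now the rest of the way.

Emit:
{"api": "carry_out", "payload": {"claw": [1, 1, 1, 1, 1], "delta_pos": [[0, 0, 0.06], [0, 0, 0.06], [0, 0, 0.06], [0, 0, 0], [0, 0, 0]], "angular": [[0, 0, 0], [0, 0, 0], [0, 0, 0], [0, 0, 0], [0, 0, 0]]}}

```text
clock: 13.5
position: [0.5727, -0.0882, 0.0801]
ee_rot: [0.609, 3.082, 0.0]
force: [-0.9, 0.4, 2.1]
width: 0.235
gripper_force: 30.0
```

```bash
python3 -c "
from h import *
s=arm.observe();print(s['force'],s['ft_torque'],s['position'])"
```

```text
[-0.91067595  0.41361816  2.12288128] [ 0.01229858  0.1416185  -0.01653607] [ 0.57269407 -0.0882133   0.08010915]
```

Emit:
{"api": "carry_out", "payload": {"claw": [1, 1, 1, 1], "delta_pos": [[0, 0, 0.06], [0, 0, 0.04], [0, 0, 0], [0, 0, 0]], "angular": [[0, 0, 0], [0, 0, 0], [0, 0, 0], [0, 0, 0]]}}

```text
clock: 13.9
position: [0.5728, -0.0882, 0.08]
ee_rot: [0.609, 3.081, 0.001]
force: [-4.4, 0.3, 15.0]
width: 0.234
gripper_force: 30.0
```

```bash
python3 -c "
from h import *
s=arm.observe();print(s['force'],s['ft_torque'],s['position'])"
```

```text
[-4.4222537   0.32385834 14.97823103] [ 0.16152342  0.99483711 -0.01210322] [ 0.57275382 -0.08817046  0.08004452]
```

It's seated on the deck: a firm stop at z = 0.080, exactly the collar offset. I'll relax, release and retreat straight up.

Emit:
{"api": "carry_out", "payload": {"claw": [1, 1, 2.6, 3.2, 4, 4, 4, 4, 4, 4, 4, 4, 4, 4], "delta_pos": [[0, 0, -0.09], [0, 0, 0], [0, 0, 0], [0, 0, 0], [0, 0, 0], [0, 0, 0], [0, 0, -1], [0, 0, -2], [0, 0, -3], [0, 0, -3], [0, 0, -3], [0, 0, 0], [0, 0, 0], [0, 0, 0]], "angular": [[0, 0, 0], [0, 0, 0], [0, 0, 0], [0, 0, 0], [0, 0, 0], [0, 0, 0], [0, 0, 0], [0, 0, 0], [0, 0, 0], [0, 0, 0], [0, 0, 0], [0, 0, 0], [0, 0, 0], [0, 0, 0]]}}

```text
clock: 15.3
position: [0.572, -0.0879, 0.1992]
ee_rot: [-0.608, -3.081, 0.0]
force: [-0.4, -0.7, -0.4]
width: 0.437
gripper_force: 0.0
```

```bash
python3 - <<'E'
from h import *
t=arm.get_image("side");w=arm.get_image("wrist");s=arm.observe();print(s['position'],s['force'],s['width'])
a=t["frame"][100:220,240:400,::-1];b=w["frame"][100:260,220:434,::-1]
cv2.imwrite("pics/w5.png",np.hstack([cv2.resize(a,(400,300),interpolation=2),cv2.resize(b,(400,300),interpolation=2)]))
E
```

```text
[ 0.57193226 -0.08798227  0.19886871] [-0.13415778  0.33631241 -0.11963339] 0.4365184110818778
```

View pics/w5.png

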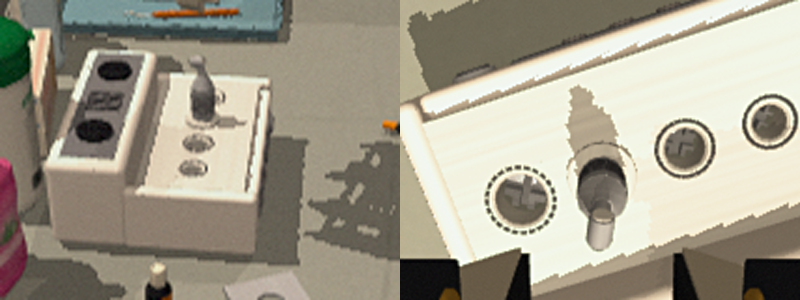

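The crops show the handpiece upright in the third (22 mm) port, its collar flush on the deck, and the gripper clear of it.

```bash
python3 -c "
from cell import arm
print(arm.sign_off())"
```

```text
the job is handed in; nothing more can be done
None
```

The lone handpiece was the 22 mm one; it is in the 22 mm port with its key engaged and collar flat on the deck, released, and the job is handed in at about 15 s with forces at the unit reading no more than about 16 N.

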